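# Load a specimen and take its picture with a two-stage shutter key

## Robot

A 6-joint arm with a two-finger parallel gripper is mounted at the origin on the work surface. World frame = base frame: x ahead of the robot, y to its left, z up, the work surface at z = 0. Lengths are in mm, angles in rad, forces in N, time in s.
With the tool pointing down it reaches from about 400 to 925 mm from the base axis. Payload 12.5 kg.
Tool frame: the origin (TCP) lies on the mounting face of the last link; the fingertips stand 190 mm ahead of it and the grasp point (between the pads) lies 171 mm ahead of it; z points along the fingers, y is the line along which they close (so a half turn about z gives the same grasp; the last joint's range is limited). The gripper opens to 95 mm and grips with 3 to 60 N. Pads are 20 mm wide; open, the fingers measure 119 mm over their backs; the gripper's body (75 mm by 180 mm) begins 59 mm behind the grasp point.
Start: joints at [1.073, 0.491, 1.559, -0, 1.092, -0.106], TCP at [238.635, 577.649, 404.761] pointing down, gripper open.
Joint ranges: [-3.1, 3.1], [-0.84, 2.19], [0.05, 2.79], [-1.13, 4.28], [0.06, 2.93], [-2.69, 2.69]. Speed limits (rad/s): [2.22, 2.22, 2.79, 3.14, 3.14, 3.14].

## Interface

Orientations are given as [roll, pitch, yaw] about the fixed x, y, z axes, in that order (R = Rz(yaw) Ry(pitch) Rx(roll)).
In Python, from cell import env gives the robot as it stands.
- The arm moves only by the tool carry_out, never from a script. Its argument "series" is a list of rows, each a list of 5 numbers: the shift along the tool's x, y, z in m, then the turn about the tool's z in degrees, then the opening, from 0 (shut) to 1 (fully open). A call has 1 to 20 rows; each row is the pose to reach, as a shift and turn from the pose commanded when the call began, along the tool's axes at that moment; what a row does not reach only later rows make up. A row lasts 1/8 s, in which the tool goes at most 62.5 mm and 10.7 degrees, less where a joint would pass 70% of its speed; a pose out of reach is approached as far as the arm can. A call with a gripper value outside its range is refused whole. The fingers move at their own pace and stop on an object; the grip force is fixed at half the most. Time passes only in rows, so rows that repeat a pose let the fingers close. It gives the time, the measured TCP pose, the force, the opening and the grip force at its end, in the units of the state.
- env.state(): the state, without advancing time (a new reading comes with each control period).
- env.read_camera(name): name is "scene" or "top" or "wrist"; returns (picture, depth): 420x560x3 uint8, red, green, blue; 420x560 float32, mm along the optical axis (not along the pixel's ray), 0 where there is no reading.
- env.get_calibration(name): a dict with "intrinsics" (3x3 intrinsics, pixels), "cam_to_world" (4x4, takes a point from camera to world coordinates); the wrist camera has in their place "T_tool_cam" (4x4, takes a point from camera to tool coordinates, whose origin is the TCP and whose axes are the flange's). Camera axes: x right, y up, looking along -z (the intrinsics and any distortion apply to the point x, -y, -z); pixel columns grow to the right and rows downward; lengths in mm; the calibration is good to about 2 mm. A picture is of the moment at which its call begins: read the wrist's pose just before it. get_calibration takes no time and is no camera call.
- env.job_done(): hands the job in; it is judged then, once.
The state is a dict: "t": time; "joints": joint angles; "qvel": joint speeds; "tau": joint torques, N m; "eef_pos": TCP position; "tcp_rot": TCP orientation; "ft_force": force on the tool from outside, world axes, zero at the start; "moment": the same for the moment, N m; "opening": opening from 0.0 (shut) to 1.0 (fully open); "grip_force": force on a finger pad.
Only numpy, scipy, OpenCV 4.12 (cv2) and the standard library are available. Lean on these libraries where they do the work, as an engineer would, in place of code of your own. Each camera call takes 0.05 s, during which the arm holds its last target. There are 200 camera calls.

## Task

Take the drilled specimen holder with the black handle, lower it gently and level, hole first, over the brass guide rod of the microscope's carriage until it lies flat on the deck with the specimen over the white disc, let go of it, and then slide the carriage with the blue tab all the way in under the lens. Only then half-press the orange shutter key on the camera console to its first click, keep it there for about a second so that the camera focuses, then press it all the way down to take the picture and let it come back up. Leave the holder seated and the carriage fully in, and do not disturb anything else on the bench.

Things in the scene. Friction and masses are not known exactly. Their poses are not given: they have to be found in the camera images.
- holder_grip (a point): Middle of the specimen holder's black upright handle (26 mm long in x, 12 mm thick in y: grip across y). Holder: loose, about 180 g, flat aluminium plate 120 x 46 x 12 mm; handle on its middle, top 62 mm and this point 37 mm above the plate's underside. x runs along the plate from hole (40 mm to -x) to amber specimen (40 mm to +x, 30 mm across, top 27 mm above underside); z up.
- holder_hole (a point): Centre of the holder's 14.5 mm through hole, on the plate's underside.
- specimen (a point): Point on the plate's underside below the middle of the specimen.
- rod_foot (a point): Foot of the upright brass guide rod (12 mm in diameter, 75 mm tall, its top 11 mm tapered to 5 mm) on the carriage's steel deck. The deck is 66 mm wide; its top, level with this point, is 26 mm above the table. The x axis points along the carriage, inwards under the microscope's lens; z up.
- stage_disc (a point): Centre of the white disc (38 mm across) on the carriage deck, 80 mm to +x of the rod foot; the specimen belongs above it.
- carriage_tab (a point): Middle of the blue upright tab at the carriage's outer end, a handle for moving it: 12 mm thick (y), 22 mm long (x), its top 24 mm above this point; 65 mm to -x of the rod foot, this point 24 mm above the deck. x axis as for the rod foot.
- carriage (a joint): How far the carriage is pushed in along its x axis, m: 0 is fully out, 0.13 the end stop under the lens. It starts within 25 mm of fully out, slides with about 3 N of friction and stays where it is left.
- microscope: White microscope, fixed, with the sliding carriage in front of it. Origin on the table, 40 mm to +x of the rod foot when the carriage is fully out; x as for the rod foot. Lens axis at x = 170 mm, lens bottom 155 mm above the table; head 80 mm wide (y), its front at x = 127 mm, 250 to 320 mm high; the column and eyepieces behind it reach about 430 mm.
- console: Grey camera console, fixed, 130 mm wide, its panel sloping 28 degrees down towards its front (-x, the robot's side). Origin on the table; the key sits on the panel's centre at x = 70 mm, 75 mm high. A black screen, 150 mm wide, stands behind the key: face at x = 112 mm, top 240 mm high. Its hood, underside 234 mm high, reaches forward to x = 64 mm: no room for an upright gripper.
- key_top (a point): Centre of the top of the orange round two-stage shutter key (28 mm across, 18 mm proud of the console's sloping panel, 91 mm above the table at rest). z points out along the key's travel, 28 degrees from vertical, leaning to the console's front (towards the robot); x points up the slope. At rest this point is at x = 62 mm in the console's frame.
- shutter_first (a joint): First stage of the key, m: 0 at rest, 0.006 at the first click; it takes 0.8 N at the start and 3 N at the click and springs back.
- shutter_second (a joint): Second stage of the key, m: stays 0 at the first click until the push exceeds 8 N, 0.006 when fully pressed (10 N); it springs back. Total travel of the key's top 12 mm.
- dish: Bystander, to be left alone: a shallow white dish, 90 mm across. Origin at the centre of its underside.
- jar: Bystander, to be left alone: an amber jar, 52 mm across, 75 mm tall. Origin at the centre of its underside.
- loupe: Bystander, to be left alone: a black eye loupe, 42 mm across, 36 mm tall. Origin at the centre of its underside.
- stone: Bystander, to be left alone: a reddish stone, 68 mm across. Origin at the centre of its underside.
- slide_box: Bystander, to be left alone: a closed green box, 90 x 60 x 32 mm. Origin at the centre of its underside.
- cup: Bystander, to be left alone: a white cup, 70 mm across, 80 mm tall. Origin at the centre of its underside.
Mind the look-alikes: they are no part of the job. What is meant by the part that bears holder_grip is not pink, and is the larger of those in its own colour.

How it is judged:
By the outcome, as a careful person would: the job done as asked, in the order asked, and still so for the second after the job is handed in, with the robot touching nothing.
It also fails if it takes over 72 s, if anything falls off the work surface, if the arm or the gripper's body presses on something with over 40 N, if the wrist force passes 120 N, or if a joint passes its speed limit or range.

## Working session

There is one attempt and no reset: what is moved stays moved. The work goes in short steps, Python scripts to look and compute and a tool call to move; the robot and the scene stay as the last step left them, time stands still between calls to the robot, and variables do not carry over. Pictures are saved under pics/ and viewed, at most 10 in all, crops included, and the job is handed in when it is done.

Besides the shell and the picture viewer there is one more tool, called after "Call:" in YAML: its name, and indented under it one key for each argument. carry_out: Moves the arm, as the interface text tells. Its arguments: {"type":"object","properties":{"series":{"type":"array","items":{"type":"array","items":{"type":"number"}}}},"required":["series"]}

```bash
mkdir -p pics; ls; cat > h.py <<'E'
import numpy as np, cv2
from cell import env
from scipy.spatial.transform import Rotation as R
def tool(s=None):
    s=s or env.state(); T=np.eye(4); T[:3,:3]=R.from_euler('xyz',s['tcp_rot']).as_matrix(); T[:3,3]=s['eef_pos']; return T
def grab(name):
    T=tool(); im,d=env.read_camera(name); c=env.get_calibration(name)
    M=c['cam_to_world'] if name!='wrist' else T@np.array(c['T_tool_cam'])
    return im,d,np.array(c['intrinsics']),np.array(M),c
def cloud(d,K,M):
    v,u=np.mgrid[:d.shape[0],:d.shape[1]]
    P=np.stack([(u-K[0,2])/K[0,0]*d,-(v-K[1,2])/K[1,1]*d,-d],-1)
    return P@M[:3,:3].T+M[:3,3]
def ray(u,v,K,M,z):
    r=M[:3,:3]@np.array([(u-K[0,2])/K[0,0],-(v-K[1,2])/K[1,1],-1]); o=M[:3,3]
    return o+r*(z-o[2])/r[2]
E
python3 - <<'E'
from h import *
print(env.state())
for n in ['top','scene','wrist']:
    im,d,K,M,c=grab(n); cv2.imwrite(f'pics/{n}0.png',im[...,::-1]); np.savez(f'{n}0.npz',im=im,d=d,K=K,M=M)
    print(n,K.round(1).tolist(),M.round(3).tolist(),[k for k in c],(d>0).mean())
E
```

```text
pics
{'t': 0.0, 'joints': array([ 1.07344096e+00,  4.91562630e-01,  1.55947513e+00, -3.93891039e-06,
        1.09169213e+00, -1.05604006e-01]), 'qvel': array([-0.00116955,  0.00054988, -0.00179692, -0.00016575, -0.00153059,
        0.00059408]), 'tau': array([-1.11886304e-03, -6.12631202e+01, -2.58179140e+01,  6.92363572e-02,
        4.82474989e-02, -4.02597516e-05]), 'eef_pos': array([238.5923424 , 577.62366524, 404.15087525]), 'tcp_rot': array([-3.14046138e+00, -1.16399644e-04,  2.74984304e+00]), 'ft_force': array([0.74096888, 0.58834561, 0.81665672]), 'moment': array([ 0.0205078 ,  0.03410006, -0.06553955]), 'grip_force': 0.0, 'opening': 1.0012945812273288}
top [[502.2, 0.0, 273.3], [0.0, 502.2, 200.6], [0.0, 0.0, 1.0]] [[0.013, 0.998, -0.054, 506.112], [-1.0, 0.014, 0.016, 2.748], [0.017, 0.053, 0.998, 1488.405], [0.0, 0.0, 0.0, 1.0]] ['intrinsics', 'cam_to_world'] 0.9958928571428571
scene [[481.9, 0.0, 275.3], [0.0, 481.9, 209.9], [0.0, 0.0, 1.0]] [[-0.8, -0.507, 0.321, 965.333], [0.6, -0.687, 0.41, 480.081], [0.012, 0.521, 0.854, 1124.601], [0.0, 0.0, 0.0, 1.0]] ['intrinsics', 'cam_to_world'] 0.9959268707482993
wrist [[358.7, 0.0, 281.8], [0.0, 358.7, 207.1], [0.0, 0.0, 1.0]] [[0.382, -0.89, -0.25, 168.252], [0.924, 0.367, 0.105, 606.507], [-0.002, -0.272, 0.962, 384.019], [0.0, 0.0, 0.0, 1.0]] ['intrinsics', 'T_tool_cam'] 0.9960884353741497
```

View pics/top0.png

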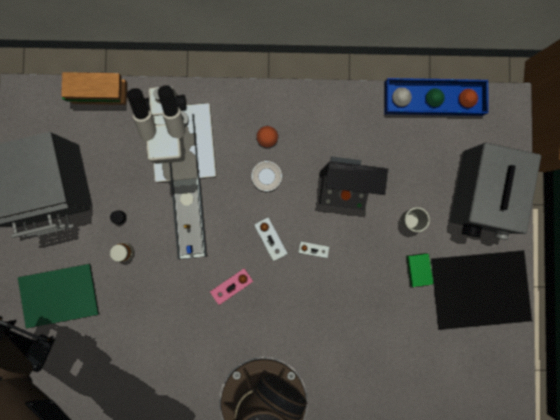

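View pics/scene0.png

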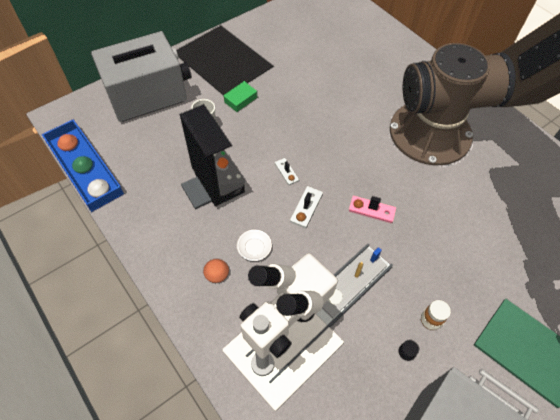

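The top view shows the large white holder at (270,239), with its specimen end at (264,227). The blue tab is at (189,250), the rod at (187,227), the disc at (187,200) and the key at (346,195). The pink plate and the small white one are look-alikes.

```bash
python3 - <<'E'
from h import *
z=np.load('top0.npz'); im,d,K,M=z['im'],z['d'],z['K'],z['M']; P=cloud(d,K,M)
hsv=cv2.cvtColor(im,cv2.COLOR_RGB2HSV)
def comp(m,box,name):
    u0,v0,u1,v1=box; mm=np.zeros_like(m,bool); mm[v0:v1,u0:u1]=m[v0:v1,u0:u1]
    p=P[mm]; print(name,mm.sum(),np.argwhere(mm).mean(0)[::-1].round(1),np.median(p,0).round(1)); return mm
H,S,V=[hsv[...,i].astype(int) for i in range(3)]
comp((H>105)&(H<130)&(S>120),(175,235,205,262),'tab')
comp((H<25)&(S>100),(178,218,196,234),'rod')
comp((H<20)&(S>120),(255,218,275,235),'spec')
comp((H<15)&(S>120),(335,185,357,203),'key')
mm=comp((V>110)&(S<60),(252,212,292,264),'plate')
print('plate z',P[mm][:,2].min(),cv2.minAreaRect(P[mm][:,:2].astype(np.float32)))
mm=comp((V<60)&(P[...,2]>35),(252,212,292,264),'handle')
mm=comp((P[...,2]>215)&(P[...,2]<270),(310,145,395,205),'hood'); print(cv2.minAreaRect(P[mm][:,:2].astype(np.float32)),np.percentile(P[mm][:,2],[1,50,99]))
mm=comp((V>110)&(S<60)&(P[...,2]<40)&(P[...,2]>15),(170,190,210,262),'deck');print(cv2.minAreaRect(P[mm][:,:2].astype(np.float32)))
mm=comp(P[...,2]>80,(0,300,80,395),'grip')
c=np.zeros_like(im); 
crop=im[180:270,160:370]; cv2.imwrite('pics/crop.png',cv2.resize(crop[...,::-1],None,fx=3.8,fy=3.8,interpolation=cv2.INTER_CUBIC))
z=np.load('wrist0.npz')
E
```

```text
tab 30 [188.8 249. ] [443.  214.3  72.3]
rod 13 [186. 226.] [507.2 219.5  99. ]
spec 36 [263.9 226.6] [507.4   5.1  24.2]
key 90 [345.4 194.7] [ 599.7 -221.7   90.2]
plate 653 [270.9 239.3] [472.  -16.3  10.9]
plate z -9.163736014284495 ((472.7041931152344, -14.427223205566406), (127.31645202636719, 52.82558059692383), 27.76869010925293)
handle 18 [270.3 239.8] [470.7 -12.6  60.1]
hood 1627 [356.7 177.5] [ 633.8 -226.2  239.3]
((633.9901123046875, -226.13427734375), (150.64694213867188, 68.71665954589844), 83.71990203857422) [233.27961792 239.26569021 244.73734944]
deck 1298 [188.7 221.7] [522.1 223.9  25.6]
((514.0056762695312, 222.9121551513672), (191.3576202392578, 68.30829620361328), 6.417170524597168)
grip 2936 [ 21.1 358.5] [240.5 488.2 492.9]
```

View pics/wrist0.png

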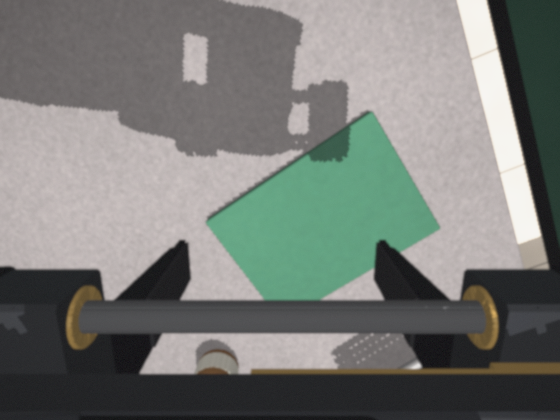

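The wrist view shows both fingertips, at (185,243) and (380,243), and the region ahead of them is clear. I'm moving to hover over the holder.

Call:
carry_out:
  series:
    - [-0.018, -0.018, 0, -2, 1]
    - [-0.053, -0.055, 0.005, -6, 1]
    - [-0.093, -0.096, 0.015, -10.5, 1]
    - [-0.132, -0.137, 0.022, -15, 1]
    - [-0.172, -0.179, 0.03, -19.5, 1]
    - [-0.212, -0.22, 0.037, -24, 1]
    - [-0.252, -0.261, 0.045, -28.5, 1]
    - [-0.291, -0.302, 0.053, -33, 1]
    - [-0.331, -0.343, 0.06, -37.5, 1]
    - [-0.371, -0.384, 0.066, -42, 1]
    - [-0.406, -0.421, 0.07, -46, 1]
    - [-0.433, -0.449, 0.074, -49, 1]
    - [-0.442, -0.458, 0.074, -50, 1]
    - [-0.442, -0.458, 0.074, -50, 1]

```text
t: 1.9
eef_pos: [472.4, -15.1, 330.5]
tcp_rot: [3.141, -0.0, -2.663]
ft_force: [1.2, 1.5, -0.5]
opening: 1.0
grip_force: 0.0
```

```bash
python3 - <<'E'
from h import *
im,d,K,M,c=grab('wrist'); cv2.imwrite('pics/w1.png',im[...,::-1]); np.savez('w1.npz',im=im,d=d,K=K,M=M)
s=env.state(); print(s['eef_pos'],s['tcp_rot'],s['ft_force'])
P=cloud(d,K,M); T=tool(s)
hsv=cv2.cvtColor(im,cv2.COLOR_RGB2HSV); V=hsv[...,2].astype(int); S=hsv[...,1]
near=np.linalg.norm(P[...,:2]-[472,-14],axis=-1)<90
m=near&(P[...,2]>7)&(P[...,2]<18)&(S<50)
if m.sum(): print('plate',m.sum(),cv2.minAreaRect(P[m][:,:2].astype(np.float32)),np.median(P[m],0))
m=near&(P[...,2]>55)&(P[...,2]<70); print('handle',m.sum(),cv2.minAreaRect(P[m][:,:2].astype(np.float32)) if m.sum() else 0)
m=near&(S>130)&(P[...,2]>22)&(P[...,2]<35);print('spec',m.sum(),cv2.minEnclosingCircle(P[m][:,:2].astype(np.float32)) if m.sum() else 0)
E
```

```text
[472.12573093 -14.45074144 330.55917099] [ 3.14117088e+00 -2.98676812e-04 -2.66198585e+00] [-0.0648777   1.01166615 -0.15269557]
plate 5703 ((482.7090759277344, -38.69102478027344), (125.52140808105469, 97.22907257080078), 28.54479217529297) [459.52052598 -21.42289183  11.86896564]
handle 574 ((471.7552795410156, -15.161964416503906), (25.661537170410156, 11.84234619140625), 28.07722282409668)
spec 389 ((505.32183837890625, 3.5212483406066895), 10.932833671569824)
```

View pics/w1.png

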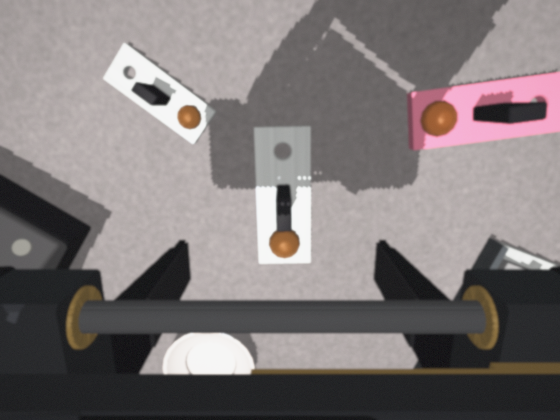

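The wrist view shows the holder's handle at (284,205), its hole at (282,151) and its specimen at (284,243), and the tool is aligned to within a millimetre. Next I descend and close.

Call:
carry_out:
  series:
    - [0.0006, -0.0005, 0.02, -0.5, 1]
    - [0.0006, -0.0005, 0.055, -0.5, 1]
    - [0.0006, -0.0005, 0.09, -0.5, 1]
    - [0.0006, -0.0005, 0.112, -0.5, 1]
    - [0.0006, -0.0005, 0.121, -0.5, 1]
    - [0.0006, -0.0005, 0.122, -0.5, 0.5]
    - [0.0006, -0.0005, 0.122, -0.5, 0]
    - [0.0006, -0.0005, 0.122, -0.5, 0]
    - [0.0006, -0.0005, 0.122, -0.5, 0]
    - [0.0006, -0.0005, 0.122, -0.5, 0]
    - [0.0006, -0.0005, 0.122, -0.5, 0]
    - [0.0006, -0.0005, 0.122, -0.5, 0]
    - [0.0006, -0.0005, 0.122, -0.5, 0]
    - [0.0006, -0.0005, 0.122, -0.5, 0]

```text
t: 3.7
eef_pos: [471.9, -15.1, 208.7]
tcp_rot: [3.141, 0.0, -2.652]
ft_force: [-0.1, 0.4, 0.2]
opening: 0.128
grip_force: 30.0
```

Call:
carry_out:
  series:
    - [0, 0, -0.01, 0, 0]
    - [0, 0, -0.035, 0, 0]
    - [0, 0, -0.07, 1, 0]
    - [-0.012, 0.01, -0.1, 4, 0]
    - [-0.037, 0.03, -0.12, 8, 0]
    - [-0.066, 0.053, -0.131, 12, 0]
    - [-0.096, 0.077, -0.131, 16, 0]
    - [-0.122, 0.098, -0.131, 20, 0]
    - [-0.14, 0.113, -0.131, 22, 0]
    - [-0.148, 0.119, -0.131, 22, 0]
    - [-0.148, 0.119, -0.131, 22, 0]
    - [-0.148, 0.119, -0.131, 22, 0]

```text
t: 5.2
eef_pos: [546.3, 158.8, 339.8]
tcp_rot: [-3.142, -0.0, -3.036]
ft_force: [0.5, 0.3, -2.1]
opening: 0.123
grip_force: 30.0
```

```bash
python3 - <<'E'
from h import *
im,d,K,M,c=grab('wrist'); cv2.imwrite('pics/w2.png',im[...,::-1]); np.savez('w2.npz',im=im,d=d,K=K,M=M)
s=env.state(); print(s['t'],s['eef_pos'],s['tcp_rot'],s['ft_force'],s['opening'],s['grip_force'])
E
```

```text
5.25 [546.39243531 158.73297467 339.86100897] [-3.14158293e+00 -1.83746441e-04 -3.03642931e+00] [-0.35160383 -0.67339058 -1.02426698] 0.126316908212069 29.994207322597504
```

View pics/w2.png

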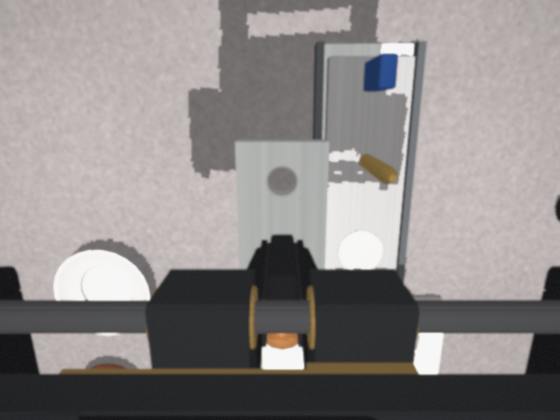

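The view shows the held plate with its hole at (282,181). The rod runs from its foot near (365,158) to its top near (393,178), with the disc at (361,250) and the tab at (382,72).

```bash
cat > meas.py <<'E'
from h import *
z=np.load('w2.npz'); im,d,K,M=z['im'],z['d'],z['K'],z['M']; P=cloud(d,K,M)
hsv=cv2.cvtColor(im,cv2.COLOR_RGB2HSV); H,S,V=[hsv[...,i].astype(int) for i in range(3)]
def box(m,u0,v0,u1,v1):
    o=np.zeros(m.shape,np.uint8); o[v0:v1,u0:u1]=m[v0:v1,u0:u1]; n,l,st,c=cv2.connectedComponentsWithStats(o)
    k=1+st[1:,4].argmax(); return l==k,c[k]
def ell(m):
    c=max(cv2.findContours(m.astype(np.uint8),0,1)[0],key=len); return cv2.fitEllipse(c)
m,_=box((H>8)&(H<28)&(S>90),340,140,410,195)
uv=np.argwhere(m)[:,::-1].astype(np.float32); mean=uv.mean(0); w,v=np.linalg.eigh(np.cov(uv.T)); a=v[:,1]*np.sign(v[0,1]); t=(uv-mean)@a
end=mean+a*t.max(); foot=mean+a*t.min(); print('rod px',foot,end,m.sum(),'depth z',np.percentile(P[m][:,2],[2,98]))
print('foot(near edge)',ray(*foot,K,M,26),'top',ray(*end,K,M,101),ray(*(end-a*2),K,M,101))
hi=m&(P[...,2]>60); print('rod cloud hi',P[hi].mean(0))
m,_=box((V<150),262,163,302,200); e=ell(m); print('hole',e, ray(*e[0],K,M,143), 'plate z',np.median(P[195:215,250:300,2]),np.median(P[150:160,250:300,2]))
m,_=box((V>225)&(S<30),335,228,388,272); e=ell(m); disc=ray(*e[0],K,M,26.5); print('disc',e,disc, np.median(P[m][:,2]))
m,_=box((H>105)&(H<130)&(S>120),355,45,405,100); q=m&(P[...,2]>68); print('tab top',cv2.minAreaRect(P[q][:,:2].astype(np.float32)),P[q][:,2].mean(),q.sum())
m=(np.abs(P[...,2]-143)<5)&(S<60); m[:, :230]=0; m[:,335:]=0; m[:135]=0; m[232:]=0
ok=m&True; print('plate rect',cv2.minAreaRect(P[ok][:,:2].astype(np.float32)),ok.sum())
E
python3 meas.py
```

```text
rod px [360.92373309 157.70396549] [395.34883653 179.44771561] 569 depth z [ 34.01523941 101.41499705]
foot(near edge) [504.28940402 218.89681589  26.        ] top [506.75871526 224.81478875 101.        ] [506.20611686 223.64560523 101.        ]
rod cloud hi [504.31398865 219.4028412   88.12494065]
hole ((281.6748352050781, 180.57778930664062), (27.757898330688477, 28.930442810058594), 95.73513793945312) [506.37058379 153.96791632 143.        ] plate z 143.04174625991752 142.95624585816037
disc ((360.7705993652344, 247.20111083984375), (44.89409255981445, 61.980159759521484), 88.61003875732422) [581.77908706 231.55723472  26.5       ] 26.23753142937332
tab top ((450.4490661621094, 184.60289001464844), (20.598308563232422, 76.80477142333984), 15.435280799865723) 74.65529032720143 624
plate rect ((510.31060791015625, 154.19508361816406), (46.64767837524414, 46.261253356933594), 6.1316094398498535) 7708
```

```bash
cat >> meas.py <<'E'
print('----')
dk=(np.abs(P[...,2]-26)<4)
dk[:, :315]=0; dk[:45]=0; dk[265:]=0; dk=cv2.morphologyEx(dk.astype(np.uint8),cv2.MORPH_OPEN,np.ones((3,3)))>0
# right (+y) edge: per row, last deck pixel
pts=np.array([P[r,np.where(dk[r])[0].max()] for r in range(60,260) if dk[r].any()])
L=cv2.fitLine(pts[:,:2].astype(np.float32),cv2.DIST_HUBER,0,.01,.01).ravel(); print('edge angle',np.degrees(np.arctan(L[1]/L[0])),L)
m,_=box((H>105)&(H<130)&(S>120)&(np.abs(P[...,2]-74)<3),355,45,405,100); print('tab',cv2.minAreaRect(P[m][:,:2].astype(np.float32)),m.sum(),P[m].mean(0))
m,_=box((V>235)&(S<25),335,226,388,272); ys,xs=np.where(m); print('disc px',xs.min(),xs.max(),ys.min(),ys.max())
for r in range(228,272,6): print(r,im[r,330:395:4].mean(1).astype(int))
E
python3 meas.py | sed -n '/----/,$p'
```

```text
----
edge angle 6.1436253 [9.9425673e-01 1.0702114e-01 5.2314301e+02 2.5705222e+02]
tab ((442.53790283203125, 215.21604919433594), (20.73969078063965, 11.381784439086914), 6.235177040100098) 590 [442.12049972 214.7903082   73.68131532]
disc px 338 382 231 268
228 [235 233 231 230 232 230 229 230 227 228 229 228 228 227 226 226 228]
234 [234 233 232 230 230 239 246 246 246 246 245 227 228 227 226 226 228]
240 [234 233 232 235 246 246 246 246 246 246 246 246 243 227 226 226 227]
246 [234 232 230 246 246 246 246 246 246 246 246 246 246 236 227 225 227]
252 [234 232 238 246 246 246 246 246 246 246 246 246 246 238 227 226 226]
258 [234 232 233 246 246 246 246 246 246 246 246 246 245 228 228 225 224]
264 [233 231 231 238 246 246 246 246 246 246 246 245 229 225 228 226 222]
270 [80 78 56 60 68 96 70 64 78 80 76 64 56 57 58 66 81]
```

Call:
carry_out:
  series:
    - [-0.0007, 0.007, 0, -0.1, 0]
    - [-0.002, 0.022, 0, -0.1, 0]
    - [-0.004, 0.042, 0, -0.1, 0]
    - [-0.006, 0.058, 0.008, -0.1, 0]
    - [-0.007, 0.066, 0.016, -0.1, 0]
    - [-0.007, 0.068, 0.022, -0.1, 0]
    - [-0.007, 0.068, 0.022, -0.1, 0]
    - [-0.007, 0.068, 0.022, -0.1, 0]

```text
t: 6.25
eef_pos: [546.5, 227.5, 317.8]
tcp_rot: [3.142, 0.0, -3.035]
ft_force: [-0.1, -0.1, -0.9]
opening: 0.123
grip_force: 30.0
```

```bash
python3 - <<'E'
from h import *
im,d,K,M,c=grab('wrist'); np.savez('w3.npz',im=im,d=d,K=K,M=M)
s=env.state(); print(s['t'],s['eef_pos'],s['tcp_rot'],s['ft_force'],s['opening'],s['grip_force'])
cv2.imwrite('pics/w3.png',cv2.resize(im[135:245,210:360,::-1],None,fx=5,fy=5,interpolation=cv2.INTER_CUBIC))
E
```

```text
6.3 [546.52508771 227.49794631 317.96256298] [ 3.14150174e+00  3.71556193e-04 -3.03468984e+00] [-0.33569843 -0.21246967 -1.38946478] 0.1258764367785743 29.994212687015533
```

View pics/w3.png

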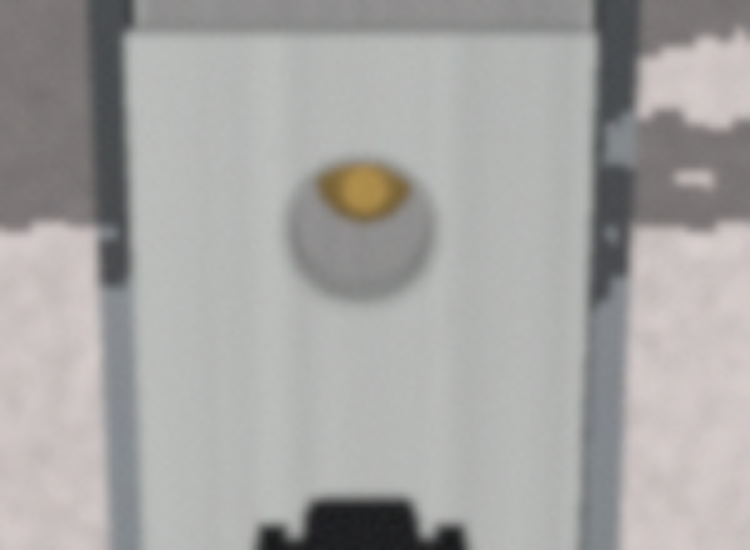

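The brass tip shows through the hole: tip at pixel (282.8,173.0), hole centre at (282.2,180.6).

```bash
python3 - <<'E'
from h import *
z=np.load('w3.npz'); im,d,K,M=z['im'],z['d'],z['K'],z['M']
T=tool(); zt=T[2,3]-208.7+12
tip=ray(282.8,173.0,K,M,101); hole=ray(282.2,180.6,K,M,zt)
print(tip,hole,'tip depth z',cloud(d,K,M)[172:175,281:285,2].mean(),'plate z',cloud(d,K,M)[195:205,260:300,2].mean(),zt)
print('move in tool axes',T[:3,:3].T@(tip-hole))
E
```

```text
[506.41045518 223.22076069 101.        ] [506.60131181 222.89180545 121.26256298] tip depth z 100.8676632607481 plate z 121.78868097276874 121.26256298135218
move in tool axes [ 0.16219646  0.3455995  20.26253562]
```

Call:
carry_out:
  series:
    - [0.0001, 0.0003, 0.003, 0, 0]
    - [0.0001, 0.0003, 0.007, 0, 0]
    - [0.0001, 0.0003, 0.011, 0, 0]
    - [0.0001, 0.0003, 0.015, 0, 0]
    - [0.0001, 0.0003, 0.019, 0, 0]
    - [0.0001, 0.0003, 0.023, 0, 0]
    - [0.0001, 0.0003, 0.028, 0, 0]
    - [0.0001, 0.0003, 0.034, 0, 0]
    - [0.0001, 0.0003, 0.04, 0, 0]
    - [0.0001, 0.0003, 0.046, 0, 0]
    - [0.0001, 0.0003, 0.052, 0, 0]
    - [0.0001, 0.0003, 0.058, 0, 0]
    - [0.0001, 0.0003, 0.064, 0, 0]
    - [0.0001, 0.0003, 0.07, 0, 0]
    - [0.0001, 0.0003, 0.074, 0, 0]
    - [0.0001, 0.0003, 0.076, 0, 0]

```text
t: 8.3
eef_pos: [546.3, 228.1, 241.5]
tcp_rot: [3.142, -0.0, -3.034]
ft_force: [-0.2, -0.6, -1.0]
opening: 0.125
grip_force: 30.0
```

Call:
carry_out:
  series:
    - [0, 0, 0.002, 0, 0]
    - [0, 0, 0.004, 0, 0]
    - [0, 0, 0.005, 0, 0]
    - [0, 0, 0.0058, 0, 0]
    - [0, 0, 0.0063, 0, 0]
    - [0, 0, 0.0066, 0, 0]
    - [0, 0, 0.0068, 0, 0]
    - [0, 0, 0.0068, 0, 0]

```text
t: 9.3
eef_pos: [546.3, 228.1, 234.9]
tcp_rot: [3.142, 0.0, -3.034]
ft_force: [0.0, -1.4, -0.9]
opening: 0.126
grip_force: 30.0
```

Call:
carry_out:
  series:
    - [0, 0, 0.0004, 0, 0]
    - [0, 0, 0.0008, 0, 0]
    - [0, 0, 0.0012, 0, 0]
    - [0, 0, 0.0012, 0, 0]

```text
t: 9.8
eef_pos: [546.3, 228.1, 234.7]
tcp_rot: [3.141, 0.001, -3.034]
ft_force: [-2.8, -0.4, 9.2]
opening: 0.126
grip_force: 30.0
```

Call:
carry_out:
  series:
    - [0, 0, -0.0009, 0, 0]
    - [0, 0, -0.0009, 0, 0.4]
    - [0, 0, -0.0009, 0, 0.4]
    - [0, 0, -0.0009, 0, 0.4]
    - [0, 0, -0.0009, 0, 0.4]
    - [0, 0, -0.01, 0, 0.4]
    - [0, 0, -0.03, 0, 0.4]
    - [0, 0, -0.055, 0, 0.4]
    - [0, 0, -0.078, 0, 0.4]
    - [0.01, 0, -0.085, 0, 0.4]
    - [0.035, 0, -0.085, 0, 0]
    - [0.07, 0, -0.085, 0, 0]
    - [0.105, 0, -0.085, 0, 0]
    - [0.132, 0, -0.085, 0, 0]
    - [0.145, 0, -0.083, 0, 0]
    - [0.146, 0, -0.08, 0, 0]

```text
t: 11.8
eef_pos: [400.8, 212.5, 313.7]
tcp_rot: [3.141, 0.0, -3.034]
ft_force: [1.5, -0.8, 0.4]
opening: 0.005
grip_force: 0.0
```

```bash
python3 - <<'E'
from h import *
s=env.state(); print(s['t'],s['eef_pos'],s['opening'])
im,d,K,M,c=grab('scene'); np.savez('s1.npz',im=im,d=d,K=K,M=M); P=cloud(d,K,M)
cv2.imwrite('pics/s1.png',cv2.resize(im[220:400,240:440,::-1],None,fx=3,fy=3,interpolation=cv2.INTER_CUBIC))
E
```

```text
11.8 [400.7914108  212.50834356 313.66116911] 0.004964324642721351
```

View pics/s1.png

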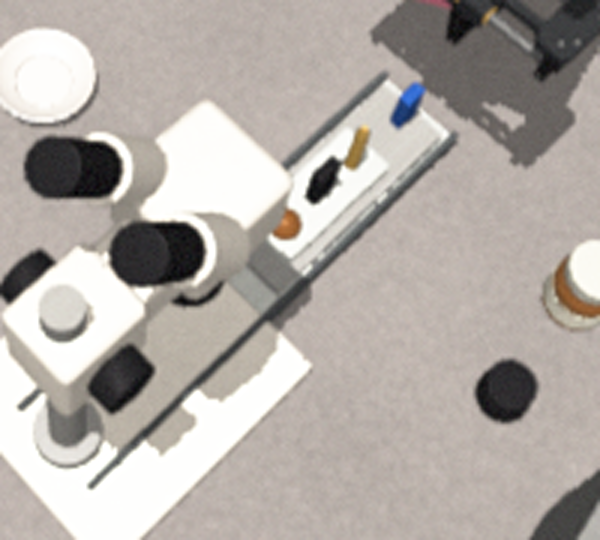

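The view shows the holder lying flat on the deck, with the rod through its hole at (355,145) and the specimen at (285,223). The next move pushes the carriage in from behind the tab.

Call:
carry_out:
  series:
    - [0, 0.001, 0.03, 0, 0]
    - [0, 0.001, 0.06, 0, 0]
    - [0, 0.001, 0.08, 0, 0]
    - [-0.003, 0.001, 0.0835, 0, 0]
    - [-0.01, 0.001, 0.0835, 0, 0]
    - [-0.016, 0.001, 0.0835, 0, 0]
    - [-0.02, 0.001, 0.0835, 0, 0]
    - [-0.025, 0.001, 0.0835, 0, 0]
    - [-0.031, 0.001, 0.0835, 0, 0]
    - [-0.038, 0.001, 0.0835, 0, 0]
    - [-0.046, 0.001, 0.0835, 0, 0]
    - [-0.055, 0.001, 0.0835, 0, 0]
    - [-0.064, 0.001, 0.0835, 0, 0]
    - [-0.073, 0.001, 0.0835, 0, 0]
    - [-0.082, 0.001, 0.0835, 0, 0]
    - [-0.091, 0.001, 0.0835, 0, 0]
    - [-0.1, 0.001, 0.0835, 0, 0]
    - [-0.107, 0.001, 0.0835, 0, 0]
    - [-0.112, 0.001, 0.0835, 0, 0]
    - [-0.114, 0.001, 0.0835, 0, 0]

```text
t: 14.35
eef_pos: [514.6, 225.7, 230.2]
tcp_rot: [3.141, 0.0, -3.034]
ft_force: [-3.5, 0.8, 1.8]
opening: 0.001
grip_force: 1.6
```

Call:
carry_out:
  series:
    - [-0.003, 0, 0, 0, 0]
    - [-0.006, 0, 0, 0, 0]
    - [-0.009, 0, 0, 0, 0]
    - [-0.011, 0, 0, 0, 0]
    - [-0.013, 0, 0, 0, 0]

```text
t: 14.98
eef_pos: [527.4, 227.1, 230.2]
tcp_rot: [3.142, -0.0, -3.034]
ft_force: [-3.2, 1.3, 0.3]
opening: 0.004
grip_force: 1.6
```

Call:
carry_out:
  series:
    - [-0.003, 0, 0, 0, 0]
    - [-0.006, 0, 0, 0, 0]
    - [-0.008, 0, 0, 0, 0]
    - [-0.01, 0, 0, 0, 0]

```text
t: 15.48
eef_pos: [537.1, 228.2, 230.2]
tcp_rot: [-3.142, -0.001, -3.034]
ft_force: [-11.5, 1.6, 6.4]
opening: 0.004
grip_force: 5.8
```

Call:
carry_out:
  series:
    - [-0.0008, 0, 0, 0, 0]
    - [-0.0015, 0, 0, 0, 0]
    - [-0.0015, 0, 0, 0, 0]

```text
t: 15.85
eef_pos: [537.6, 228.3, 230.2]
tcp_rot: [-3.141, -0.004, -3.034]
ft_force: [-12.4, 0.1, 5.3]
opening: 0.003
grip_force: 6.2
```

Call:
carry_out:
  series:
    - [0.005, 0, 0, 0, 0]
    - [0.02, 0, 0, 0, 0]
    - [0.045, 0, 0, 0, 0]
    - [0.06, 0, -0.02, 0, 0]
    - [0.065, 0, -0.06, 0, 0]
    - [0.065, 0, -0.11, 0, 0]
    - [0.065, 0, -0.16, 0, 0]
    - [0.065, 0, -0.185, 0, 0]
    - [0.065, 0, -0.19, 0, 0]
    - [0.065, 0, -0.19, 0, 0]

```text
t: 17.1
eef_pos: [473.7, 221.2, 419.5]
tcp_rot: [-3.142, -0.0, -3.034]
ft_force: [0.1, -0.4, 0.1]
opening: 0.001
grip_force: 0.0
```

```bash
python3 - <<'E'
from h import *
s=env.state(); print(s['t'],s['eef_pos'],s['tcp_rot'],s['joints'].round(3))
im,d,K,M,c=grab('wrist'); np.savez('w4.npz',im=im,d=d,K=K,M=M); P=cloud(d,K,M)
hsv=cv2.cvtColor(im,cv2.COLOR_RGB2HSV); H,S,V=[hsv[...,i].astype(int) for i in range(3)]
m=(H>105)&(H<130)&(S>120)&(np.abs(P[...,2]-74)<3); m[:,420:]=0
print('tab',m.sum(),cv2.minAreaRect(P[m][:,:2].astype(np.float32)),P[m].mean(0))
T=np.load('top0.npz'); im,d,K,M,c=grab('top'); P=cloud(d,K,M)
cv2.imwrite('pics/t1.png',cv2.resize(im[60:280,120:400,::-1],None,fx=2.7,fy=2.7,interpolation=cv2.INTER_CUBIC))
E
```

```text
17.1 [473.71994806 221.23068788 419.51272275] [-3.14150511e+00 -3.90116899e-04 -3.03426638e+00] [ 0.311  0.33   1.788 -0.     1.024 -1.368]
tab 0 ((0.0, 0.0), (0.0, 0.0), 0.0) [nan nan nan]<stdin>:6: RuntimeWarning: Mean of empty slice.
  ret = um.true_divide(
```

View pics/t1.png

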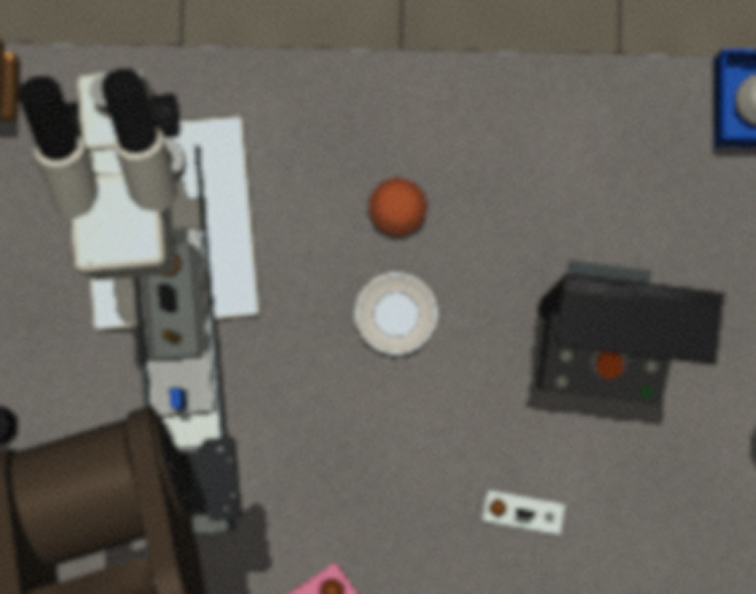

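The top view shows the carriage pushed in, with the tab at (177,398) in the crop and the holder still on the rod. Next I move over open bench and find out how the arm behaves past its reach, because the key needs a tilted tool.

Call:
carry_out:
  series:
    - [-0.005, -0.013, 0, 1, 0]
    - [-0.018, -0.051, -0.01, 3, 0]
    - [-0.036, -0.1, -0.02, 6, 0]
    - [-0.053, -0.15, -0.03, 9, 0]
    - [-0.071, -0.2, -0.03, 12, 0]
    - [-0.087, -0.245, -0.03, 12.5, 0]
    - [-0.097, -0.273, -0.03, 12.5, 0]
    - [-0.14, -0.278, -0.03, 12.5, 0]
    - [-0.195, -0.284, -0.03, 12.5, 0]
    - [-0.25, -0.29, -0.03, 12.5, 0]
    - [-0.305, -0.296, -0.03, 12.5, 0]
    - [-0.36, -0.302, -0.03, 12.5, 0]
    - [-0.415, -0.308, -0.03, 12.5, 0]
    - [-0.47, -0.314, -0.03, 12.5, 0]
    - [-0.5, -0.317, -0.03, 12.5, 0]
    - [-0.52, -0.32, -0.03, 12.5, 0]

```text
t: 19.2
eef_pos: [952.6, -39.5, 421.2]
tcp_rot: [3.139, 0.027, 3.03]
ft_force: [0.3, -0.9, -0.7]
opening: 0.005
grip_force: 0.0
```

```bash
python3 - <<'E'
from h import *
s=env.state(); print(s['t'],s['eef_pos'],s['tcp_rot'],s['joints'].round(3))
E
```

```text
19.2 [952.55827805 -39.49892185 421.17288228] [3.13895358 0.02696588 3.02979541] [-0.111  1.194  0.053  0.003  1.868 -1.569]
```

Call:
carry_out:
  series:
    - [-0.05, 0, 0, 0, 0]
    - [-0.1, 0, 0, 0, 0]
    - [-0.15, 0, 0, 0, 0]
    - [-0.15, 0, 0, 0, 0]

```text
t: 19.7
eef_pos: [962.3, -47.2, 402.7]
tcp_rot: [3.136, 0.077, 3.03]
ft_force: [-0.2, -0.1, -0.2]
opening: 0.003
grip_force: 0.0
```

```bash
python3 - <<'E'
from h import *
s=env.state(); print(s['t'],s['eef_pos'],s['tcp_rot'],s['joints'].round(3),s['joints'][[1,2,4]].sum()-np.pi)
E
```

```text
19.7 [962.25852166 -47.1609255  402.74065452] [3.13648016 0.07654783 3.03037656] [-0.118  1.215  0.048  0.006  1.802 -1.576] -0.07651574561625551
```

Call:
carry_out:
  series:
    - [0.03, 0, 0, 0, 0]
    - [0.06, 0, 0, 0, 0]
    - [0.06, 0, 0, 0, 0]

```text
t: 20.08
eef_pos: [901.1, -39.9, 398.6]
tcp_rot: [3.137, 0.075, 3.031]
ft_force: [1.0, 0.0, 0.8]
opening: 0.004
grip_force: 0.0
```

```bash
python3 - <<'E'
from h import *
s=env.state(); print(s['t'],s['eef_pos'],s['tcp_rot'],s['joints'].round(3),s['joints'][[1,2,4]].sum()-np.pi)
E
```

```text
20.075 [901.05887333 -39.85015717 398.64671725] [3.13652692 0.07479094 3.03086408] [-0.118  0.967  0.619  0.006  1.48  -1.578] -0.07475173568310911
```

Call:
carry_out:
  series:
    - [-0.02, 0, 0, 0, 0]
    - [-0.038, 0, 0, 0, 0]
    - [-0.05, 0, 0, 0, 0]
    - [-0.058, 0, -0.01, 0, 0]
    - [-0.5, 0, -0.1, 0, 0]
    - [-0.5, 0, -0.1, 0, 0]
    - [-0.5, 0, -0.1, 0, 0]
    - [-0.5, 0, -0.1, 0, 0]
    - [-0.5, 0, -0.1, 0, 0]
    - [-0.5, 0, -0.1, 0, 0]
    - [-0.5, 0, -0.1, 0, 0]
    - [-0.5, 0, -0.1, 0, 0]

```text
t: 21.58
eef_pos: [961.7, -62.2, 411.9]
tcp_rot: [3.135, 0.114, 3.03]
ft_force: [-0.0, -1.2, -0.2]
opening: 0.005
grip_force: 0.0
```

```bash
python3 - <<'E'
from h import *
s=env.state(); print(s['t'],s['eef_pos'],s['tcp_rot'],s['joints'].round(3),s['joints'][[1,2,4]].sum()-np.pi)
E
```

```text
21.575 [961.74008412 -62.24746014 411.90501528] [3.13464393 0.11415721 3.03038421] [-0.134  1.206  0.048  0.01   1.773 -1.591] -0.11398098469508788
```

Call:
carry_out:
  series:
    - [-0.3, 0, 0.1, 0, 0]
    - [-0.3, 0, 0.1, 0, 0]
    - [-0.3, 0, 0.1, 0, 0]
    - [-0.3, 0, 0.1, 0, 0]

```text
t: 22.08
eef_pos: [985.3, -71.3, 332.9]
tcp_rot: [3.133, 0.151, 3.03]
ft_force: [-0.5, 0.1, -0.0]
opening: 0.004
grip_force: 0.0
```

```bash
python3 - <<'E'
from h import *
s=env.state(); print(s['t'],s['eef_pos'],s['tcp_rot'],s['joints'].round(3),s['joints'][[1,2,4]].sum()-np.pi)
E
```

```text
22.075 [985.30109464 -71.26630328 332.92304245] [3.13315352 0.15116197 3.02999378] [-0.14   1.288  0.048  0.013  1.654 -1.598] -0.15087153594722968
```

Call:
carry_out:
  series:
    - [-0.9, 0.1, -0.15, 0, 0]
    - [-0.9, 0.1, -0.15, 0, 0]
    - [-0.9, 0.1, -0.15, 0, 0]
    - [-0.9, 0.1, -0.15, 0, 0]
    - [-0.9, 0.1, -0.15, 0, 0]
    - [-0.9, 0.1, -0.15, 0, 0]
    - [-0.9, 0.1, -0.15, 0, 0]
    - [-0.9, 0.1, -0.15, 0, 0]
    - [-0.9, 0.1, -0.15, 0, 0]
    - [-0.9, 0.1, -0.15, 0, 0]
    - [-0.9, 0.1, -0.15, 0, 0]
    - [-0.9, 0.1, -0.15, 0, 0]
    - [-0.9, 0.1, -0.15, 0, 0]
    - [-0.9, 0.1, -0.15, 0, 0]
    - [-0.9, 0.1, -0.15, 0, 0]
    - [-0.9, 0.1, -0.15, 0, 0]

```text
t: 24.08
eef_pos: [979.2, -40.9, 378.2]
tcp_rot: [3.13, 0.191, 3.03]
ft_force: [-1.1, -0.3, -0.3]
opening: 0.01
grip_force: 0.0
```

```bash
python3 - <<'E'
from h import *
s=env.state(); print(s['t'],s['eef_pos'],s['tcp_rot'],s['joints'].round(3),s['joints'][[1,2,4]].sum()-np.pi)
E
```

```text
24.075 [979.23518086 -40.85135791 378.15972341] [3.13038131 0.19129419 3.02973291] [-0.11   1.242  0.048  0.011  1.66  -1.568] -0.19132075301339357
```

Call:
carry_out:
  series:
    - [-0.4, 0, 0.15, 0, 0]
    - [-0.4, 0, 0.15, 0, 0]
    - [-0.4, 0, 0.15, 0, 0]
    - [-0.4, 0, 0.15, 0, 0]

```text
t: 24.58
eef_pos: [998.9, -53.8, 303.7]
tcp_rot: [3.128, 0.228, 3.029]
ft_force: [0.6, -0.3, -0.2]
opening: 0.003
grip_force: 0.0
```

Call:
carry_out:
  series:
    - [-0.2, 0.02, -0.4, 0, 0]
    - [-0.2, 0.02, -0.4, 0, 0]
    - [-0.2, 0.02, -0.4, 0, 0]
    - [-0.2, 0.02, -0.4, 0, 0]

```text
t: 25.08
eef_pos: [944.6, -46.5, 496.8]
tcp_rot: [3.126, 0.259, 3.029]
ft_force: [0.2, -0.4, -0.1]
opening: 0.006
grip_force: 0.0
```

Call:
carry_out:
  series:
    - [-0.4, 0.02, 0.2, 0, 0]
    - [-0.4, 0.02, 0.2, 0, 0]
    - [-0.4, 0.02, 0.2, 0, 0]
    - [-0.4, 0.02, 0.2, 0, 0]
    - [-0.4, 0.02, 0.2, 0, 0]
    - [-0.4, 0.02, 0.2, 0, 0]
    - [-0.4, 0.02, 0.2, 0, 0]

```text
t: 25.95
eef_pos: [992.4, -51.7, 360.1]
tcp_rot: [3.124, 0.297, 3.028]
ft_force: [0.3, 0.1, 0.7]
opening: 0.006
grip_force: 0.0
```

Call:
carry_out:
  series:
    - [-0.2, 0.02, -0.4, 0, 0]
    - [-0.2, 0.02, -0.4, 0, 0]
    - [-0.2, 0.02, -0.4, 0, 0]
    - [-0.2, 0.02, -0.4, 0, 0]

```text
t: 26.45
eef_pos: [926.7, -44.2, 550.9]
tcp_rot: [3.122, 0.327, 3.028]
ft_force: [0.0, 0.3, 0.7]
opening: 0.009
grip_force: 0.0
```

Call:
carry_out:
  series:
    - [-0.4, 0.02, 0.2, 0, 0]
    - [-0.4, 0.02, 0.2, 0, 0]
    - [-0.4, 0.02, 0.2, 0, 0]
    - [-0.4, 0.02, 0.2, 0, 0]
    - [-0.4, 0.02, 0.2, 0, 0]
    - [-0.4, 0.02, 0.2, 0, 0]
    - [-0.4, 0.02, 0.2, 0, 0]
    - [-0.4, 0.02, 0.2, 0, 0]

```text
t: 27.45
eef_pos: [984.0, -50.3, 411.2]
tcp_rot: [3.119, 0.364, 3.027]
ft_force: [-0.2, 0.3, -0.5]
opening: 0.002
grip_force: 0.0
```

Call:
carry_out:
  series:
    - [-0.2, 0.02, -0.4, 0, 0]
    - [-0.2, 0.02, -0.4, 0, 0]
    - [-0.2, 0.02, -0.4, 0, 0]
    - [-0.2, 0.02, -0.4, 0, 0]
    - [-0.2, 0.02, -0.4, 0, 0]
    - [-0.2, 0.02, -0.4, 0, 0]

```text
t: 28.2
eef_pos: [875.4, -39.5, 655.9]
tcp_rot: [3.117, 0.399, 3.026]
ft_force: [-0.6, 0.4, 1.0]
opening: 0.007
grip_force: 0.0
```

```bash
python3 - <<'E'
from h import *
s=env.state(); T=tool(s); print(s['t'],s['joints'].round(3)); print(T.round(3)); tip=T[:3,3]+T[:3,2]*190; print('tip',tip)
z=np.load('top0.npz'); im,d,K,M=z['im'],z['d'],z['K'],z['M']; P=cloud(d,K,M)
hsv=cv2.cvtColor(im,cv2.COLOR_RGB2HSV); H,S,V=[hsv[...,i].astype(int) for i in range(3)]
m=(H<15)&(S>120); m[:185]=0;m[203:]=0;m[:,:335]=0;m[:,357:]=0
key=P[m]; print('key',key.mean(0),np.percentile(key,[5,95],axis=0).round(1))
hd=(P[...,2]>233)&(P[...,2]<246); hd[:145]=0;hd[205:]=0;hd[:,:310]=0;hd[:,395:]=0
r=cv2.minAreaRect(P[hd][:,:2].astype(np.float32)); print(r, cv2.boxPoints(r))
# console front panel normal
pm=(P[...,2]>40)&(P[...,2]<85); pm[:175]=0;pm[212:]=0;pm[:,:322]=0;pm[:,368:]=0; q=P[pm&~m]
A=np.c_[q[:,:2],np.ones(len(q))]; c=np.linalg.lstsq(A,q[:,2],rcond=None)[0]; g=c[:2]; print('panel slope',np.degrees(np.arctan(np.hypot(*g))),'dir',np.degrees(np.arctan2(g[1],g[0])))
E
```

```text
28.2 [-0.123  0.942  0.048  0.028  1.753 -1.572]
[[-9.15000e-01  1.06000e-01  3.89000e-01  8.75396e+02]
 [ 1.06000e-01  9.94000e-01 -2.00000e-02 -3.95070e+01]
 [-3.88000e-01  2.30000e-02 -9.21000e-01  6.55872e+02]
 [ 0.00000e+00  0.00000e+00  0.00000e+00  1.00000e+00]]
tip [949.23032434 -43.32398717 480.84635846]
key [ 600.41890685 -221.52334037   88.91103509] [[ 588.7 -233.2   77.6]
 [ 613.3 -211.    97.4]]
((633.9901123046875, -226.13427734375), (150.64694213867188, 68.71665954589844), 83.71990203857422) [[ 591.5984  -297.2473 ]
 [ 659.9027  -304.76416]
 [ 676.38184 -155.02124]
 [ 608.0775  -147.5044 ]]
panel slope 21.289556720864905 dir -9.670717551707758
```

Call:
carry_out:
  series:
    - [0.012, -0.006, 0, 0, 0]
    - [0.04, -0.02, 0.001, 0, 0]
    - [0.085, -0.042, 0.002, 0, 0]
    - [0.133, -0.066, 0.004, 0, 0]
    - [0.181, -0.09, 0.005, 0, 0]
    - [0.229, -0.114, 0.006, 0, 0]
    - [0.277, -0.138, 0.008, 0, 0]
    - [0.325, -0.162, 0.009, 0, 0]
    - [0.37, -0.184, 0.01, 0, 0]
    - [0.4, -0.199, 0.011, 0, 0]
    - [0.413, -0.205, 0.011, 0, 0]
    - [0.42, -0.208, 0.04, 0, 0]
    - [0.43, -0.213, 0.08, 0, 0]
    - [0.44, -0.218, 0.12, 0, 0]
    - [0.449, -0.222, 0.16, 0, 0]
    - [0.452, -0.223, 0.175, 0, 0]
    - [0.452, -0.223, 0.177, 0, 0]
    - [0.452, -0.223, 0.177, 0, 0]

```text
t: 30.45
eef_pos: [507.8, -216.7, 311.8]
tcp_rot: [3.117, 0.399, 3.026]
ft_force: [0.6, 0.8, 0.3]
opening: 0.003
grip_force: 0.0
```

```bash
python3 - <<'E'
from h import *
s=env.state(); T=tool(s); print(s['t'],s['eef_pos'],s['tcp_rot'],s['joints'].round(3)); tip=T[:3,3]+T[:3,2]*190; print('tip',tip)
im,d,K,M,c=grab('wrist'); np.savez('w5.npz',im=im,d=d,K=K,M=M); P=cloud(d,K,M)
cv2.imwrite('pics/w5.png',im[...,::-1])
hsv=cv2.cvtColor(im,cv2.COLOR_RGB2HSV); H,S,V=[hsv[...,i].astype(int) for i in range(3)]
m=(H<15)&(S>120)&(np.linalg.norm(P-[600,-222,90],axis=-1)<30); print('key',m.sum(),P[m].mean(0) if m.any() else 0, np.percentile(P[m],[2,98],axis=0) if m.any() else 0)
if m.any(): print('key in tool mm',T[:3,:3].T@(P[m].mean(0)-T[:3,3]))
print('nominal key in tool', T[:3,:3].T@(np.array([600,-221.8,91])-T[:3,3]))
E
```

```text
30.45 [ 507.84799372 -216.66612412  311.77130976] [3.11734024 0.39934118 3.0263842 ] [-0.551  0.478  1.915  0.459  0.433 -2.4  ]
tip [ 581.74051488 -220.5787775   136.77249131]
key 1385 [ 595.7017247  -222.64538216   89.53810184] [[ 586.1481952  -234.49571144   77.89146311]
 [ 606.18633478 -210.86537854   95.97574296]]
key in tool mm [  5.36896353  -1.63619262 238.97724867]
nominal key in tool [  0.95627064  -0.30938444 239.28499741]
```

View pics/w5.png

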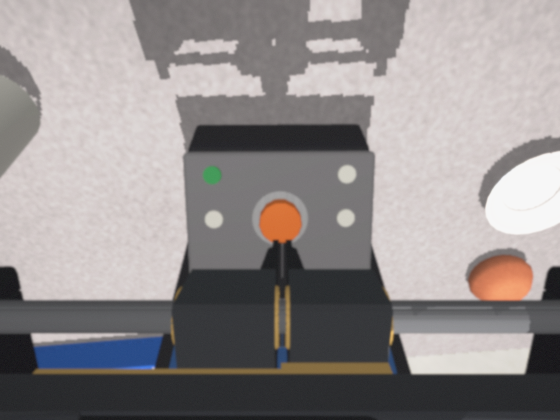

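The view shows the orange key at (280,221), just ahead of the closed fingertips, well centred and clear of the hood. I'm approaching slowly.

Call:
carry_out:
  series:
    - [0.001, -0.0005, 0.008, 0, 0]
    - [0.002, -0.001, 0.02, 0, 0]
    - [0.002, -0.001, 0.032, 0, 0]
    - [0.002, -0.001, 0.04, 0, 0]
    - [0.002, -0.001, 0.045, 0, 0]
    - [0.002, -0.001, 0.047, 0, 0]
    - [0.002, -0.001, 0.047, 0, 0]
    - [0.002, -0.001, 0.047, 0, 0]

```text
t: 31.5
eef_pos: [523.7, -218.4, 266.7]
tcp_rot: [3.117, 0.398, 3.026]
ft_force: [-1.4, 0.8, 0.1]
opening: 0.002
grip_force: 0.5
```

```bash
cat > f.py <<'E'
from h import *
s=env.state(); T=tool(s); print(s['t'],'F tool',T[:3,:3].T@s['ft_force'],'pos',s['eef_pos'],'M',s['moment'])
E
python3 f.py
```

```text
31.5 F tool [ 1.37333486  0.61952792 -0.63177613] pos [ 523.68656763 -218.39900805  266.67584785] M [0.09613212 0.33984991 0.00367298]
```

Call:
carry_out:
  series:
    - [0, 0, 0.001, 0, 0]
    - [0, 0, 0.002, 0, 0]
    - [0, 0, 0.003, 0, 0]
    - [0, 0, 0.003, 0, 0]

```text
t: 32.0
eef_pos: [525.1, -218.5, 263.7]
tcp_rot: [3.117, 0.398, 3.026]
ft_force: [-0.6, 0.7, 2.7]
opening: 0.005
grip_force: 1.1
```

```bash
python3 f.py
```

```text
32.0 F tool [-0.46408559  0.66063969 -2.69817394] pos [ 525.08081794 -218.5168565   263.74268027] M [0.06381644 0.12973519 0.01054014]
```

Call:
carry_out:
  series:
    - [0, 0, 0.0005, 0, 0]
    - [0, 0, 0.001, 0, 0]
    - [0, 0, 0.001, 0, 0]

```text
t: 32.38
eef_pos: [525.5, -218.6, 262.8]
tcp_rot: [3.117, 0.398, 3.026]
ft_force: [1.1, -0.1, 3.7]
opening: 0.003
grip_force: 1.3
```

Call:
carry_out:
  series:
    - [0, 0, 0.0005, 0, 0]
    - [0, 0, 0.001, 0, 0]
    - [0, 0, 0.001, 0, 0]

```text
t: 32.75
eef_pos: [525.8, -218.6, 262.0]
tcp_rot: [3.117, 0.398, 3.026]
ft_force: [-0.9, 0.5, 5.9]
opening: 0.006
grip_force: 2.5
```

Call:
carry_out:
  series:
    - [0, 0, 0.0001, 0, 0]
    - [0, 0, 0.0001, 0, 0]
    - [0, 0, 0.0001, 0, 0]
    - [0, 0, 0.0001, 0, 0]
    - [0, 0, 0.0001, 0, 0]
    - [0, 0, 0.0001, 0, 0]
    - [0, 0, 0.0001, 0, 0]
    - [0, 0, 0.0001, 0, 0]

```text
t: 33.75
eef_pos: [525.8, -218.6, 262.0]
tcp_rot: [3.117, 0.398, 3.026]
ft_force: [-1.0, -0.0, 6.7]
opening: 0.007
grip_force: 2.8
```

```bash
python3 f.py
```

```text
33.75 F tool [-1.63022863  0.03016608 -6.53601401] pos [ 525.84065293 -218.58184031  262.02982554] M [ 0.10122235 -0.10819496  0.00219326]
```

Call:
carry_out:
  series:
    - [0, 0, 0.001, 0, 0]
    - [0, 0, 0.0025, 0, 0]
    - [0, 0, 0.004, 0, 0]
    - [0, 0, 0.0055, 0, 0]
    - [0, 0, 0.0065, 0, 0]
    - [0, 0, 0.0073, 0, 0]
    - [0, 0, 0.0073, 0, 0]

```text
t: 34.62
eef_pos: [528.7, -218.8, 256.1]
tcp_rot: [3.118, 0.4, 3.026]
ft_force: [-5.2, 0.7, 15.1]
opening: 0.007
grip_force: 8.0
```

Call:
carry_out:
  series:
    - [0, 0, 0.0005, 0, 0]
    - [0, 0, 0.0005, 0, 0]
    - [0, 0, -0.004, 0, 0]
    - [0, 0, -0.01, 0, 0]
    - [0, 0, -0.02, 0, 0]
    - [0, 0, -0.04, 0, 0]
    - [0, 0, -0.07, 0, 0]
    - [0.01, 0, -0.11, 0, 0]
    - [0.015, 0, -0.15, 0, 0]
    - [0.02, 0, -0.17, 0, 0]
    - [0.02, 0, -0.17, 0, 0]

```text
t: 36.0
eef_pos: [443.5, -213.0, 405.7]
tcp_rot: [3.118, 0.4, 3.026]
ft_force: [0.1, 0.3, -0.1]
opening: 0.005
grip_force: 0.0
```

```bash
python3 - <<'E'
from h import *
s=env.state(); print(s['t'],s['eef_pos'],s['ft_force'])
im,d,K,M,c=grab('scene'); cv2.imwrite('pics/s2.png',im[...,::-1])
E
```

```text
36.0 [ 443.53094182 -212.96510641  405.70479721] [ 0.09148706  0.26286139 -0.13854207]
```

View pics/s2.png

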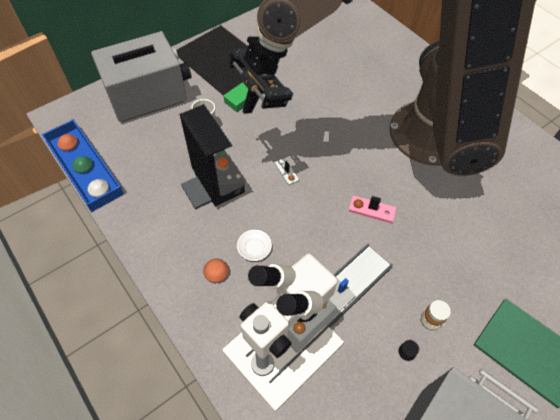

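The scene shows the carriage in with the tab at (343,286) and the specimen under the head at (299,328). The key at (222,163) is back up, the arm is clear, and the bystanders look where they were.

```bash
python3 -c "
from cell import env
print(env.job_done())"
```

```text
the job is handed in; nothing more can be done
None
```

The job is handed in at about 36 s of the 72 s, with no verdict returned: the holder is seated on the rod, the carriage is against its end stop, and the key was half-pressed for about a second, pressed fully and released. One risk is that joint 3 read 0.048 rad, just under its 0.05 limit, while I used the reach limit to tilt the tool.

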